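Load the dry-block incubator and set its lid to the airing angle

ROBOT

A 6-joint arm with a two-finger parallel gripper is mounted at the origin on the work surface. World frame = base frame: x ahead of the robot, y to its left, z up, the work surface at z = 0. Lengths are in mm, angles in rad, forces in N, time in s.
With the tool pointing down it reaches from about 275 to 750 mm from the base axis. Payload 10.2 kg.
Tool frame: the origin (TCP) lies midway between the tips of the shut fingers; the grasp point (between the pads) lies 19 mm behind it (ctrl.grasp_offset is the distance from the TCP to the grasp point, in mm); z points along the fingers, y is the line along which they close (so a half turn about z gives the same grasp; the last joint's range is limited). The gripper opens to 85 mm and grips with 20 to 120 N. Pads are 22 mm wide; open, the fingers measure 114 mm over their backs; the gripper's body (76 mm by 85 mm) begins 54 mm behind the grasp point. The pads swing forward as they close: fully open they stand 13 mm farther back than shut.
Start: joints at [0.891, 0.313, 1.498, -0, 1.331, -0.223], TCP at [231.579, 471.171, 231.294] pointing down, gripper open.
Joint ranges: [-2.94, 2.94], [-0.97, 2.17], [0.19, 2.56], [-1.23, 4.37], [0.02, 3.11], [-2.88, 2.88]. Speed limits (rad/s): [2.39, 2.39, 3.01, 3.14, 3.14, 3.14].

INTERFACE

Orientations are given as a unit quaternion [w, x, y, z].
In Python, from rig import ctrl, viewer, models gives the robot as it stands. The module is installed in compiled form; this text tells all that it offers.
- The arm moves only by the shell command python3 -m pendant 'ROWS' [OPENING] [FORCE]. ROWS is text: rows parted by semicolons, each of 4 numbers parted by spaces: the shift along the tool's x, y, z in m, then the turn about the tool's z in rad. In form: x y z yaw; .... A call has 1 to 10 rows; each row shifts and turns the commanded pose from where the row before left it, along the tool's axes as they then stand; what a row does not reach is not made up. A row lasts 1/8 s, in which the tool goes at most 62.5 mm and 10.7 degrees, less where a joint would pass 70% of its speed; a pose out of reach is approached as far as the arm can. A call is refused whole if a number of a shift passes 0.0625 or a number of a turn 0.188, either way. A call with a gripper value outside its range is refused whole. OPENING is the opening, from 0 (shut) to 1 (fully open), set as the call begins (- or left out, the last holds). The fingers move at their own pace and stop on an object; FORCE is the grip in N (left out, the last holds). Time passes only in rows, so rows that do not move let the fingers close. It gives the time, the measured TCP pose, the force, the opening and the grip force at its end, in the units of the state.
- ctrl.sense(): the state, without advancing time (a new reading comes with each control period).
- viewer.capture(name): name is "scene" or "side" or "wrist"; returns a dict with "color" (400x640x3 uint8, red, green, blue), "vertical_fov" (degrees; the focal length in pixels is half the picture's height over the tangent of half this angle, whatever the lens; pixels are square), "cx", "cy" (the principal point, pixels), "pose" (4x4, takes a point from camera to world coordinates). Camera axes: x right, y down, z forward; pixel columns grow to the right and rows downward; lengths in mm; the calibration is good to about 2 mm. The wrist camera is an equidistant fisheye: a pixel r from the principal point sees the ray r / f radians off the axis. A picture is of the moment at which its call begins. There is no depth.
- ctrl.finish_job(): hands the job in; it is judged then, once.
Trained networks look in the newest picture that a camera, given by its name, has taken for a name from the list of things; names that differ only in an ending like _2 or _b are one class to them, and where a whole thing is asked for, a point or a joint stands for the part that bears it (a point fixed in the world has none). Each returns a list of dicts, best first, with "p" (0 to 1); they miss things now and then, are a little off and sometimes report something else, mostly with a low value. They report only what shows in the picture. A call takes as long as a camera call. They do not tell look-alikes from the thing itself.
- models.boxes_of(camera, query): "at" ([x, y, z] in mm, in world coordinates, good to about 4 mm: the middle of the surface that is visible of it).
The state is a dict: "time_s": time; "joints": joint angles; "dq": joint speeds; "tau": joint torques, N m; "eef_pos": TCP position; "ee_rot": TCP orientation; "force": force on the tool from outside, world axes, zero at the start; "wrist_torque": the same for the moment, N m; "grip_width": opening from 0.0 (shut) to 1.0 (fully open); "grip_force": force on a finger pad.
Only numpy, scipy, OpenCV 4.12 (cv2) and the standard library are available. Lean on these libraries where they do the work, as an engineer would, in place of code of your own. Each camera call takes 0.05 s, during which the arm holds its last target. There are 200 camera calls.

TASK

Raise the incubator's stiff lid to 80 degrees and let it stand there; then take every grey blank out of the pockets and lay it in the white tray, and seat every aluminium sample block flat and fully home, upright, in a pocket of its own. When all are in, lower the lid to the airing position, 35 degrees open, and leave it there; do not disturb the other things on the bench.

Things in the scene. Friction and masses are not known exactly. Their poses are not given: they have to be found in the camera images.
- incubator: Fixed benchtop dry-block incubator, white housing 270 (x) x 330 (y) x 78 mm high. Origin on the bench, 100 mm behind its front face; its x axis points from the front face to the hinge side (away from the robot), y to the left, z up. Inside is an open chamber, local x -90 to +100 mm, y -155 to +155 mm, with walls 10 mm thick all round up to 78 mm above the bench; the dark metal deck in it is 40 mm above the bench and has a row of four rectangular pockets along y
- lid (a joint): Angle of the grey lid, rad: 0 closed (level), grows as its front edge is raised, end stop at 1.85. The hinge runs along the incubator's y axis. The lid is a flat plate 200 x 330 x 8 mm, about 350 g with its bar; the hinge is stiff (friction about 0.65 N m), so that the lid stays at any angle where it is left. Pulling the bar up takes about 4 to 5 N. It starts closed or slightly ajar
- lid_hinge (a point): Middle of the hinge line, 78.5 mm above the bench, 100 mm behind the incubator's origin. This frame turns with the lid: at 0 it is parallel to the incubator's frame
- lid_bar (a point): Middle of the round steel grab bar on the lid, at (-250, 0, +4) mm in the frame of lid_hinge. The bar is 12 mm in diameter, runs parallel to the hinge, 118 mm free between two arms, 50 mm ahead of the lid's front edge, with nothing above or below it; at 0 it stands about 82 mm above the bench
- tray: Fixed shallow white open tray, 180 (x) x 130 (y) x 30 mm high, walls and floor 5 mm thick. Origin at the centre of its underside
- pocket_1 (a point): Centre of the floor of pocket 1 (counted from the right, as seen from the robot), 28 mm above the bench and 12 mm below the deck; axes as the incubator's. The pocket is 45 mm (x) x 67 mm (y), 12 mm deep; pockets are 75 mm apart; centre 55 mm behind the chamber's front wall, 135 mm ahead of the hinge
- pocket_2 (a point): Centre of the floor of pocket 2 (counted from the right, as seen from the robot), 28 mm above the bench and 12 mm below the deck; axes as the incubator's. The pocket is 45 mm (x) x 67 mm (y), 12 mm deep; pockets are 75 mm apart; centre 55 mm behind the chamber's front wall, 135 mm ahead of the hinge
- pocket_3 (a point): Centre of the floor of pocket 3 (counted from the right, as seen from the robot), 28 mm above the bench and 12 mm below the deck; axes as the incubator's. The pocket is 45 mm (x) x 67 mm (y), 12 mm deep; pockets are 75 mm apart; centre 55 mm behind the chamber's front wall, 135 mm ahead of the hinge
- pocket_4 (a point): Centre of the floor of pocket 4 (counted from the right, as seen from the robot), 28 mm above the bench and 12 mm below the deck; axes as the incubator's. The pocket is 45 mm (x) x 67 mm (y), 12 mm deep; pockets are 75 mm apart; centre 55 mm behind the chamber's front wall, 135 mm ahead of the hinge
- block_1: Aluminium sample block with six dark wells in its top, 40 mm (x) x 62 mm (y) x 45 mm high, about 220 g, starting upright on the bench. Origin at the centre of its underside, z up. All the blocks are alike, fit any pocket either way round (a half turn does not matter); seated it stands 33 mm above the deck. Two to four of the four are present
- block_2: Aluminium sample block with six dark wells in its top, 40 mm (x) x 62 mm (y) x 45 mm high, about 220 g, starting upright on the bench. Origin at the centre of its underside, z up. All the blocks are alike, fit any pocket either way round (a half turn does not matter); seated it stands 33 mm above the deck. Two to four of the four are present
- block_3: Aluminium sample block with six dark wells in its top, 40 mm (x) x 62 mm (y) x 45 mm high, about 220 g, starting upright on the bench. Origin at the centre of its underside, z up. All the blocks are alike, fit any pocket either way round (a half turn does not matter); seated it stands 33 mm above the deck. Two to four of the four are present
- block_4: Aluminium sample block with six dark wells in its top, 40 mm (x) x 62 mm (y) x 45 mm high, about 220 g, starting upright on the bench. Origin at the centre of its underside, z up. All the blocks are alike, fit any pocket either way round (a half turn does not matter); seated it stands 33 mm above the deck. Two to four of the four are present
- blank_1: Grey plastic blank that fills pocket 1 at the start: base 40 mm (x) x 62 mm (y) x 16 mm, with an upright grip fin on top 12 mm (x) x 40 mm (y), from 16 to 46 mm above its underside; 60 g. Origin at the centre of its underside. One or two of the four are present
- blank_2: Grey plastic blank that fills pocket 2 at the start: base 40 mm (x) x 62 mm (y) x 16 mm, with an upright grip fin on top 12 mm (x) x 40 mm (y), from 16 to 46 mm above its underside; 60 g. Origin at the centre of its underside. One or two of the four are present
- blank_3: Grey plastic blank that fills pocket 3 at the start: base 40 mm (x) x 62 mm (y) x 16 mm, with an upright grip fin on top 12 mm (x) x 40 mm (y), from 16 to 46 mm above its underside; 60 g. Origin at the centre of its underside. One or two of the four are present
- blank_4: Grey plastic blank that fills pocket 4 at the start: base 40 mm (x) x 62 mm (y) x 16 mm, with an upright grip fin on top 12 mm (x) x 40 mm (y), from 16 to 46 mm above its underside; 60 g. Origin at the centre of its underside. One or two of the four are present
- amber_bottle: Brown glass bottle, 56 mm in diameter, 120 mm high; origin at the centre of its underside. A bystander: leave it alone
- jar: White jar, 52 mm in diameter, 70 mm high; origin at the centre of its underside. A bystander: leave it alone
- beaker: Small glass beaker, 60 mm in diameter, 70 mm high; origin at the centre of its underside. A bystander: leave it alone
- tip_box: Blue plastic box, 70 x 100 x 50 mm; origin at the centre of its underside. A bystander: leave it alone
- timer: Grey flat box (timer), 50 x 65 x 18 mm; origin at the centre of its underside. A bystander: leave it alone
- clamp_bar: Steel bar lying flat, 20 x 110 x 12 mm; origin at the centre of its underside. A bystander: leave it alone
There are look-alikes about, which are no part of the job. What is shaped like the block_2 but turquoise is not meant.

How it is judged (in metres and radians):
On the way, in this order (a step that is already met when the one before it is completed fails the run):
1. the lid is raised to 80 degrees (within 6) and stands still there (value of joint lid between 1.2915 and 1.501 rad and velocity of joint lid between -0.05 and 0.05 rad/s), for 0.5 s.
2. every blank lies in the tray and every sample block is seated in a pocket ((distance between block_1 and pocket_1 below 0.006 m or distance between block_1 and pocket_2 below 0.006 m or distance between block_1 and pocket_3 below 0.006 m or distance between block_1 and pocket_4 below 0.006 m) and angle between each of block_1, block_2, block_3, block_4's own z axis and vertical below 0.06 rad and angle between the x axis of each of block_1, block_2, block_3, block_4 and the x axis of incubator, either way round below 0.1 rad and linear speed of each of block_1, block_2, block_3, block_4, blank_1, blank_2, blank_3, blank_4 below 0.02 m/s and (distance between block_2 and pocket_1 below 0.006 m or distance between block_2 and pocket_2 below 0.006 m or distance between block_2 and pocket_3 below 0.006 m or distance between block_2 and pocket_4 below 0.006 m) and (distance between block_3 and pocket_1 below 0.006 m or distance between block_3 and pocket_2 below 0.006 m or distance between block_3 and pocket_3 below 0.006 m or distance between block_3 and pocket_4 below 0.006 m) and (distance between block_4 and pocket_1 below 0.006 m or distance between block_4 and pocket_2 below 0.006 m or distance between block_4 and pocket_3 below 0.006 m or distance between block_4 and pocket_4 below 0.006 m) and x of blank_1 in the frame of tray between -0.085 and 0.085 m and y of blank_1 in the frame of tray between -0.06 and 0.06 m and height (world z) of each of blank_1, blank_2, blank_3, blank_4 below 0.035 m and x of blank_2 in the frame of tray between -0.085 and 0.085 m and y of blank_2 in the frame of tray between -0.06 and 0.06 m and x of blank_3 in the frame of tray between -0.085 and 0.085 m and y of blank_3 in the frame of tray between -0.06 and 0.06 m and x of blank_4 in the frame of tray between -0.085 and 0.085 m and y of blank_4 in the frame of tray between -0.06 and 0.06 m), for 0.3 s.
At the end, for the whole second after the job is handed in: The lid rests at 35 degrees (within 5); every sample block present stands upright in a pocket, within 6 mm of the centre of its floor, within 0.06 rad of level and 0.1 rad of square; every blank present lies inside the tray; all is at rest (all of step 2 and value of joint lid between 0.5236 and 0.6981 rad and velocity of joint lid between -0.05 and 0.05 rad/s); the robot touches nothing.
It fails at once if one of the other things on the bench is moved over 50 mm (distance of any of amber_bottle, jar, beaker, tip_box, timer, clamp_bar from where it was at the start of the episode above 0.05 m).
It fails at once if one of the other things on the bench is tipped over (angle between any of amber_bottle, jar, beaker, tip_box, timer, clamp_bar's own z axis and vertical above 0.5 rad).
Of block_1, block_2, block_3, block_4 only 2 to 4 are there at a start; the rules pass over those that are not, and their reading is None.
Of blank_1, blank_2, blank_3, blank_4 only 1 to 2 are there at a start; the rules pass over those that are not, and their reading is None.
At some moment in a run one of block_1, block_2, block_3, block_4 may be knocked a few centimetres aside while the robot is not near it.
It also fails if it takes over 210 s, if anything falls off the work surface, if the arm or the gripper's body presses on something with over 40 N, if the wrist force passes 120 N, or if a joint passes its speed limit or range.

## Working session

There is one attempt and no reset: what is moved stays moved. The work goes in short steps, Python scripts to look and compute and a shell command to move; the robot and the scene stay as the last step left them, time stands still between calls to the robot, and variables do not carry over. Pictures are saved under pics/ and viewed, at most 19 in all, crops included, and the job is handed in when it is done.

```bash
mkdir -p pics; cat > h.py <<'E'
import numpy as np,cv2
from rig import ctrl,viewer,models
def cap(n,fn=None):
    c=viewer.capture(n)
    if fn: cv2.imwrite('pics/'+fn,c['color'][:,:,::-1])
    return c
def f_(c): return 200/np.tan(np.radians(c['vertical_fov'])/2)
def proj(c,p,fish=False):
    P=np.linalg.inv(c['pose'])@np.append(p,1); f=f_(c)
    if fish:
        r=np.hypot(P[0],P[1]);t=np.arctan2(r,P[2]);return np.array([c['cx']+f*t*P[0]/r,c['cy']+f*t*P[1]/r])
    return np.array([c['cx']+f*P[0]/P[2],c['cy']+f*P[1]/P[2]])
def unproj(c,u,v,z,fish=False):
    f=f_(c);x=(u-c['cx'])/f;y=(v-c['cy'])/f
    if fish:
        r=np.hypot(x,y)+1e-9;d=np.array([np.sin(r)*x/r,np.sin(r)*y/r,np.cos(r)])
    else: d=np.array([x,y,1])
    d=c['pose'][:3,:3]@d;o=c['pose'][:3,3];return o+d*(z-o[2])/d[2]
E
cat > a.py <<'E'
from h import *
for n in ['scene','side','wrist']:
    c=cap(n,n+'0.png');print(n,c['vertical_fov'],c['cx'],c['cy'],c['pose'].round(2).tolist())
    for q in ['incubator','lid','tray','block_1','blank_1','amber_bottle','jar','beaker','tip_box','timer','clamp_bar']:
        for d in models.boxes_of(n,q):
            if d['p']>.2: print(q,round(d['p'],2),np.round(d['at']),proj(c,d['at'],n=='wrist').round())
print(ctrl.sense(),ctrl.grasp_offset)
E
python3 a.py
```

```text
scene 50.90180736459416 314.51720089747937 196.5334650572343 [[0.76, 0.56, -0.34, 959.84], [0.66, -0.65, 0.38, -542.7], [-0.0, -0.51, -0.86, 1192.26], [0.0, 0.0, 0.0, 1.0]]
incubator 0.75 [598. 147.  88.] [372. 169.]
lid 0.96 [549. 164.  89.] [363. 158.]
tray 0.7 [ 473. -424.    5.] [217. 284.]
tray 0.25 [592. 145.  90.] [370. 168.]
tray 0.25 [388.   8.  20.] [294. 173.]
block_1 0.84 [ 447. -267.   45.] [247. 236.]
block_1 0.78 [ 315. -463.   44.] [168. 255.]
block_1 0.67 [ 582. -165.   44.] [303. 240.]
block_1 0.64 [ 608. -279.   43.] [283. 273.]
amber_bottle 0.87 [ 760. -143.   83.] [355. 266.]
jar 0.84 [ 741. -270.   74.] [320. 297.]
jar 0.48 [595. 144.  89.] [370. 169.]
beaker 0.6 [ 703. -366.   37.] [287. 318.]
beaker 0.51 [592. 144.  88.] [370. 169.]
tip_box 0.97 [ 335. -305.   52.] [212. 222.]
timer 0.63 [388.   5.  19.] [294. 174.]
timer 0.28 [ 707. -367.   34.] [288. 320.]
clamp_bar 0.75 [ 381. -153.   16.] [259. 204.]
side 47.50519694398053 317.8243657497327 206.36284817837898 [[0.76, -0.37, 0.53, -86.98], [-0.65, -0.42, 0.64, -780.55], [-0.01, -0.83, -0.56, 715.59], [0.0, 
[... 1167 characters left out ...]
8.90617121e-01,  3.12880716e-01,  1.49774366e+00, -4.43859883e-05,
        1.33100196e+00, -2.23379907e-01]), 'dq': array([-1.20471760e-03,  2.26915932e-05, -6.14425249e-04, -9.36890247e-04,
        2.55395180e-04, -1.33116119e-04]), 'tau': array([ 5.00402675e-04, -4.12157393e+01, -2.59909683e+01, -7.63793150e-05,
        3.23802306e-04,  1.95700693e-05]), 'eef_pos': array([231.56833024, 471.15418304, 231.2875966 ]), 'ee_rot': array([ 1.20436858e-05,  2.26413890e-01,  9.74031185e-01, -2.45610071e-05]), 'force': array([-1.05796216,  0.07932989, -0.27639462]), 'wrist_torque': array([ 0.00920581,  0.07622822, -0.02002805]), 'grip_force': 0.0, 'grip_width': 0.9966366403249743} 18.700000000000003
```

View images.

```bash
python3 -c "
import cv2
a=cv2.imread('pics/scene0.png');cv2.imwrite('pics/scene0z.png',cv2.resize(a[100:360,120:480],(800,578),interpolation=cv2.INTER_CUBIC))
a=cv2.imread('pics/side0.png');cv2.imwrite('pics/side0z.png',cv2.resize(a[110:400,150:530],(786,600),interpolation=cv2.INTER_CUBIC))"
```

```text
(no output)
```

View pics/scene0z.png

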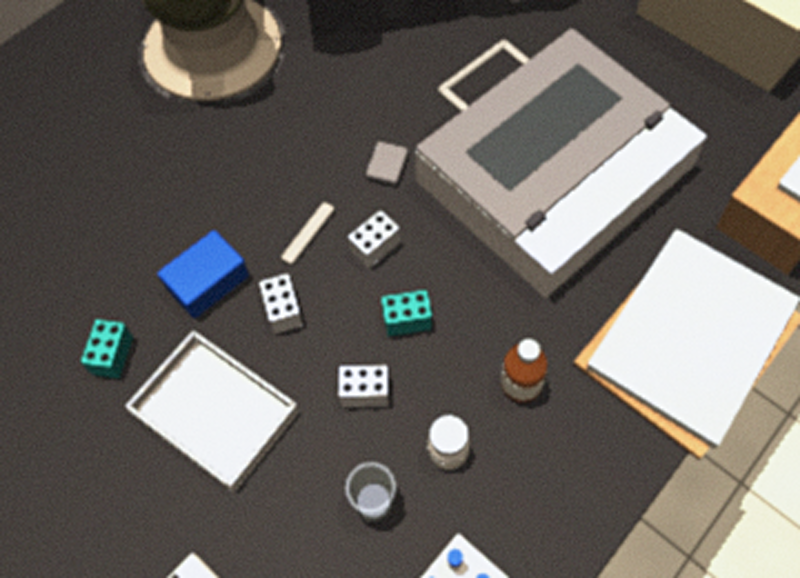

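View pics/side0z.png

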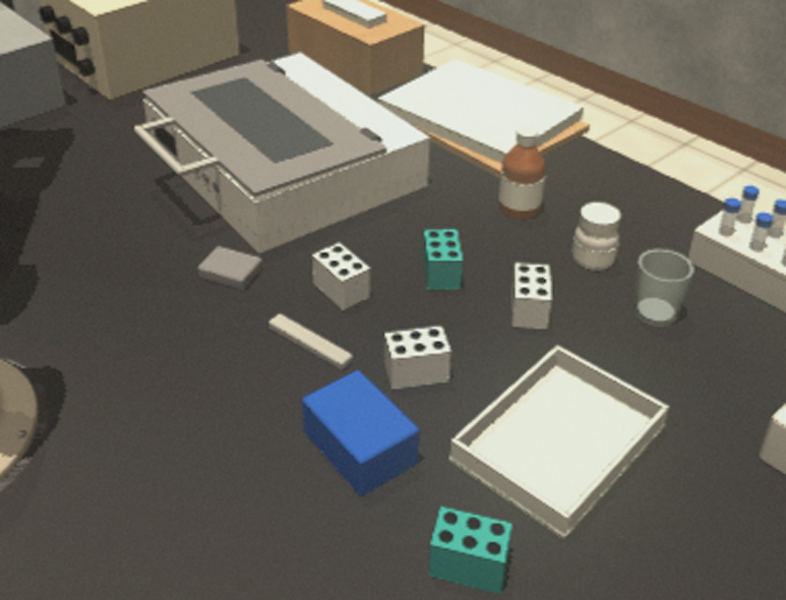

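```bash
cat > b.py <<'E'
from h import *
from scipy.optimize import least_squares
S=cap('scene');D=cap('side')
sc=lambda u,v:np.array([120+u*.45,100+v*.45]); sd=lambda u,v:np.array([150+u*.4835,110+v*.4835])
def body(p,P): c,s=np.cos(p[2]),np.sin(p[2]);return np.array([p[0]+c*P[0]-s*P[1],p[1]+s*P[0]+c*P[1],P[2]])
def lid(a,x,y,z): c,s=np.cos(a),np.sin(a);return (100+c*x+s*z,y,78.5-s*x+c*z)
obs=[(S,sc(705,135),0,(170,165,78)),(S,sc(550,274),0,(170,-165,78)),(D,sd(300,55),0,(170,165,78)),(D,sd(428,140),0,(170,-165,78)),(D,sd(263,250),0,(-100,-165,0)),
(S,sc(503,43),1,(-250,64,4)),(S,sc(440,90),1,(-250,-64,4)),(D,sd(138,130),1,(-250,64,4)),(D,sd(181,170),1,(-250,-64,4)),
(S,sc(573,30),1,(-200,165,8)),(S,sc(418,152),1,(-200,-165,8)),(D,sd(145,95),1,(-200,165,8)),(D,sd(258,190),1,(-200,-165,8))]
def res(p): return np.concatenate([proj(c,body(p,lid(p[3],*P) if l else P))-o for c,o,l,P in obs])
r=least_squares(res,[520,150,0,.1],loss='soft_l1');print('inc',r.x.round(3),r.fun.round(1))
p=r.x;print('bar',body(p,lid(p[3],-250,0,4)),'hinge',body(p,lid(p[3],0,0,0)),'pockets',[body(p,(-35,y,28)).round(1).tolist() for y in(-112.5,-37.5,37.5,112.5)])
T=[(S,sc(193,333),(-90,65,30)),(S,sc(297,405),(90,65,30)),(S,sc(127,405),(-90,-65,30)),(S,sc(233,487),(90,-65,30)),(D,sd(560,348),(90,65,30)),(D,sd(452,447),(-90,65,30)),(D,sd(667,407),(90,-65,30))]
r=least_squares(lambda p:np.concatenate([proj(c,body(p,P))-o for c,o,P in T]),[470,-424,0],loss='soft_l1');print('tray',r.x.round(3),r.fun.round(1))
for n,u,v in[('A',374,229),('B',280,294),('C',363,379),('tq1',407,308),('tq2',105,343),('thing',190,570)]: print(n,unproj(S,*sc(u,v),45).round(1))
for n,u,v in[('A',340,260),('B',418,340),('C',532,279)]: print(n,unproj(D,*sd(u,v),45).round(1))
print(proj(S,[476.,-20,-0]))
E
python3 b.py
```

```text
inc [ 5.50888e+02  1.73416e+02 -1.02000e-01  1.60000e-02] [ 0.4  0.   0.6 -0.5  0.7 -2.3  1.6 -2.5 -0.8  0.5 -0.6  1.1  0.7  0.2
  1.2 -0.2  0.7  0.3 -1.2 -1.  -1.6 -2.1 -0.7 -2.6 -0.6  0.9]
bar [401.77183672 188.73833298  86.58049426] hinge [650.36426847 163.19408734  78.5       ] pockets [[504.6, 65.1, 28.0], [512.2, 139.7, 28.0], [519.9, 214.3, 28.0], [527.6, 288.9, 28.0]]
tray [ 4.73898e+02 -4.26376e+02  1.01000e-01] [-0.3 -1.4 -0.7 -0.6 -1.5  0.3 -2.  -0.2 -0.4 -2.9  0.3 -4.9  2.4 -1.4]
A [ 463.3 -100.7   45. ]
B [ 435.8 -259.4   45. ]
C [ 604.6 -274.5   45. ]
tq1 [ 580.5 -161.9   45. ]
tq2 [ 312.3 -461.3   45. ]
thing [ 612.5 -578.    45. ]
A [ 460.7 -105.4   45. ]
B [ 434.6 -263.7   45. ]
C [ 601.5 -275.2   45. ]
[308.47993682 195.98625669]
```

```bash
cat >> h.py <<'E'
def cur():
    s=ctrl.sense();w,x,y,z=s['ee_rot'];yw=np.arctan2(w*w-x*x+y*y-z*z,2*(x*y-w*z));return s['eef_pos'],yw
def delta(t,yaw=None):
    """tool-axes shift to TCP target t (mm->m), to be done AFTER turning by the printed turn"""
    p,yw=cur();
    if yaw is None: yaw=yw
    dy=(yaw-yw+np.pi/2)%np.pi-np.pi/2
    q=yw+dy;d=np.array(t)-p
    return 'turn(tool z) %.3f ; x %.4f y %.4f z %.4f'%(-dy,(-np.sin(q)*d[0]+np.cos(q)*d[1])/1e3,(np.cos(q)*d[0]+np.sin(q)*d[1])/1e3,-d[2]/1e3)
E
python3 -c "
from h import *
print(cur(),delta([402,189,140],-.102))"
python3 -m pendant '0 0 0 .174;0 0 0 .174;0 0 0 .174;0 0 0 .174;0 0 0 .174;0 0 0 .174;0 0 0 .172;0 0 0 0' 0.7 40
python3 -c "
from h import *
print(cur(),delta([402,189,140],-.102))"
```

```text
(array([231.58176755, 471.17356815, 231.29242145]), np.float64(1.1139909861362873)) turn(tool z) 1.216 ; x -0.2634 y 0.1983 z 0.0913
time_s: 2.9
eef_pos: [231.6, 471.2, 231.3]
ee_rot: [0.0, 0.742, 0.671, -0.0]
force: [-0.9, -0.6, 0.6]
grip_width: 0.7
grip_force: 0.0
(array([231.56998067, 471.17406072, 231.29100982]), np.float64(-0.10048392843143672)) turn(tool z) 0.002 ; x -0.2634 y 0.1983 z 0.0913
```

```bash
python3 -m pendant '-.044 .033 0 0;-.044 .033 0 0;-.044 .033 0 0;-.044 .033 .02 0;-.044 .033 .03 0;-.0434 .0333 .0413 0;0 0 0 0;0 0 0 0'
python3 - <<'E'
from h import *
c=cap('wrist','w1.png');s=cap('side','s1.png')
print(delta([402,189,68],-.102))
print(c['pose'].round(2).tolist(),proj(c,[402.,189,86],True),proj(c,[395.4,125,86],True),proj(c,[408,253,86.],True))
E
```

```text
time_s: 3.9
eef_pos: [399.5, 193.6, 144.2]
ee_rot: [0.0, 0.742, 0.671, 0.0]
force: [-0.4, -0.4, 0.3]
grip_width: 0.698
grip_force: 0.0
turn(tool z) 0.003 ; x -0.0048 y 0.0031 z 0.0766
[[1.0, -0.09, -0.03, 407.43], [-0.1, -0.95, -0.3, 270.83], [0.0, 0.3, -0.95, 286.3], [0.0, 0.0, 0.0, 1.0]] [322.31876137 220.43644383] [321.6255302  295.51845365] [322.03434802 127.41899626]
```

View pics/w1.png

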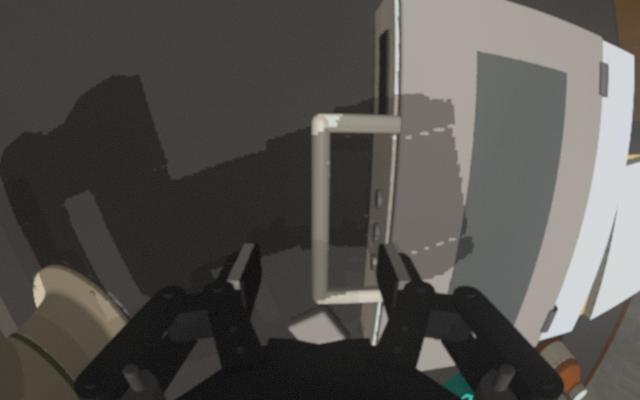

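```bash
python3 -m pendant '-.005 .003 0 0;0 0 .026 0;0 0 .026 0;0 0 .0246 0;0 0 0 0;0 0 0 0'
python3 -m pendant '0 0 0 0;0 0 0 0;0 0 0 0;0 0 0 0;0 0 0 0;0 0 0 0' 0 40
python3 -c "
from h import *
print(cur())
# arc steps
p=0.016;r=250.03
for k in range(1,15):
    a=.016+k*.1; f=lambda a:(100-250*np.cos(a)+4*np.sin(a),250*np.sin(a)+4*np.cos(a))
    A=f(a-.1);B=f(a);print(round(a,3),np.round(np.subtract(B,A)/1e3,4))
"
```

```text
time_s: 4.75
eef_pos: [402.4, 188.1, 68.1]
ee_rot: [0.0, 0.742, 0.67, 0.001]
force: [0.2, -0.3, 0.2]
grip_width: 0.702
grip_force: 0.0
time_s: 5.5
eef_pos: [399.9, 188.1, 66.7]
ee_rot: [-0.002, 0.742, 0.67, -0.002]
force: [-7.5, 2.8, 3.0]
grip_width: 0.126
grip_force: 39.0
(array([399.8921363 , 188.10412186,  66.67386777]), np.float64(-0.10208992099681882))
0.116 [0.002  0.0249]
0.216 [0.0045 0.0246]
0.316 [0.007 0.024]
0.416 [0.0093 0.0232]
0.516 [0.0116 0.0221]
0.616 [0.0137 0.0209]
0.716 [0.0158 0.0194]
0.816 [0.0176 0.0177]
0.916 [0.0193 0.0159]
1.016 [0.0208 0.0139]
1.116 [0.0221 0.0117]
1.216 [0.0231 0.0095]
1.316 [0.024  0.0071]
1.416 [0.0245 0.0047]
```

```bash
python3 -m pendant '0 -.001 -.0125 0;0 .001 -.0124 0;0 .002 -.0123 0;0 .0025 -.0123 0;0 .0035 -.012 0;0 .0035 -.012 0;0 .0046 -.0116 0;0 .0047 -.0116 0;0 .0058 -.011 0;0 .0058 -.011 0'
python3 -m pendant '0 .0137 -.0209 0;0 .0158 -.0194 0;0 .0176 -.0177 0;0 .0193 -.0159 0;0 .0208 -.0139 0;0 0 0 0;0 0 0 0'
```

```text
time_s: 6.75
eef_pos: [434.0, 184.5, 186.4]
ee_rot: [-0.0, 0.742, 0.67, -0.001]
force: [-0.1, 1.0, -5.8]
grip_width: 0.123
grip_force: 38.8
time_s: 7.62
eef_pos: [521.2, 175.4, 277.1]
ee_rot: [0.001, 0.742, 0.67, 0.001]
force: [-8.5, -3.2, 15.4]
grip_width: 0.12
grip_force: 40.7
```

```bash
python3 -m pendant '0 .0221 -.0117 0;0 .0231 -.0095 0;0 .024 -.0071 0;0 .0190 -.004 0;0 0 0 0;0 0 0 0;0 0 0 0;0 0 0 0'
python3 - <<'E'
from h import *
p,y=cur();print(p)
c=cap('side','s2.png');cap('scene','c2.png')
E
```

```text
time_s: 8.62
eef_pos: [609.4, 166.4, 308.6]
ee_rot: [0.002, 0.742, 0.67, 0.002]
force: [1.2, 0.0, 6.7]
grip_width: 0.122
grip_force: 41.4
[609.44019111 166.36818156 308.60748081]
```

View pics/c2.png

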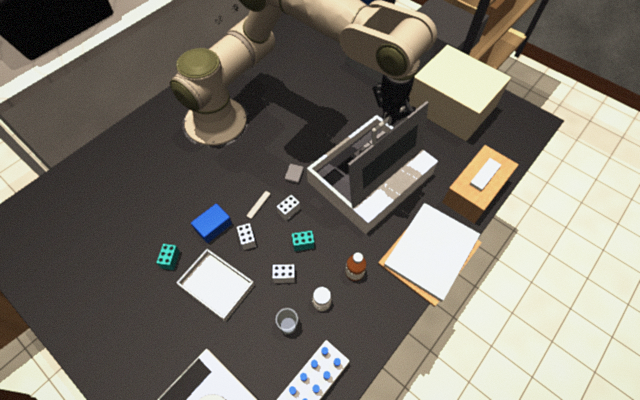

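```bash
python3 -m pendant '0 0 0 0;0 0 0 0;0 0 0 0;0 0 0 0' 0.5
python3 -m pendant '0 0 -.03 0;0 0 -.03 0;0 -.02 -.02 0;0 -.06 0 0;0 -.06 0 0;0 -.06 0 0;0 0 0 0;0 0 0 0'
python3 - <<'E'
from h import *
c=cap('wrist','w3.png');s=cap('side','s3.png')
p=[498.,66,70]
for q in['blank_1','lid']:
  for d in models.boxes_of('wrist',q)[:5]: print(q,round(d['p'],2),np.round(d['at']),proj(c,d['at'],True).round())
E
```

```text
time_s: 9.22
eef_pos: [608.6, 166.7, 305.9]
ee_rot: [-0.0, 0.742, 0.67, -0.0]
force: [0.1, 0.7, -0.3]
grip_width: 0.495
grip_force: 0.0
time_s: 10.22
eef_pos: [410.2, 187.1, 386.2]
ee_rot: [0.0, 0.742, 0.67, 0.0]
force: [0.8, -0.1, -0.2]
grip_width: 0.499
grip_force: 0.0
blank_1 0.87 [523. 290.  40.] [383.  79.]
blank_1 0.8 [520. 218.  43.] [385. 124.]
blank_1 0.19 [626. 189. 229.] [509. 160.]
lid 0.74 [621. 183. 227.] [504. 166.]
```

View pics/w3.png

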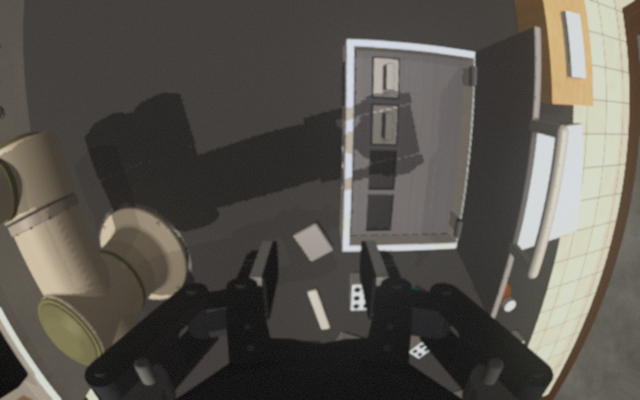

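View pics/s3.png

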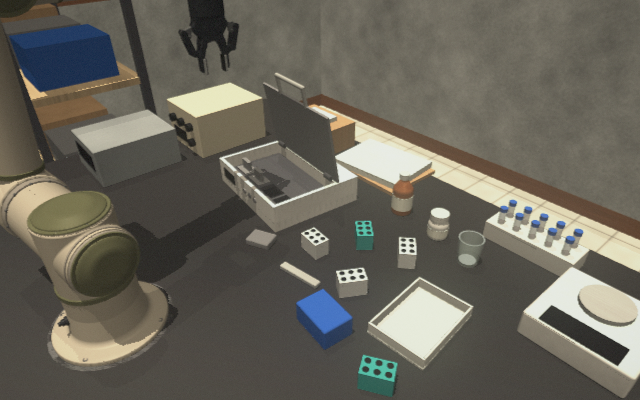

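```bash
python3 -c "
from h import *
print(delta([515,195,180],-.102))"
```

```text
turn(tool z) -0.001 ; x 0.0187 y 0.1030 z 0.2054
```

```bash
python3 -m pendant '.019 .05 .01 0;0 .053 .045 0;0 0 .05 0;0 0 .05 0;0 0 .05 0;0 0 0 0;0 0 0 0'
python3 - <<'E'
from h import *
print(cur())
c=cap('wrist','w4.png')
from b import body
p=[550.888,173.416,-.102]
im=c['color'].copy()
for y in(-112.5,-37.5,37.5,112.5):
  q=[proj(c,body(p,(-35+a,y+b,40)),True) for a,b in((-22.5,-33.5),(22.5,-33.5),(22.5,33.5),(-22.5,33.5))]
  cv2.polylines(im,[np.round(q).astype(int)],True,(255,0,0),1)
cv2.imwrite('pics/w4o.png',im[:300,200:600,::-1].repeat(2,0).repeat(2,1))
E
```

```text
time_s: 11.3
eef_pos: [509.9, 196.1, 187.4]
ee_rot: [0.001, 0.742, 0.67, 0.001]
force: [-0.3, 0.9, 1.0]
grip_width: 0.498
grip_force: 0.0
(array([509.94288382, 196.12017059, 187.38621946]), np.float64(-0.10221085854910307))
inc [ 5.50888e+02  1.73416e+02 -1.02000e-01  1.60000e-02] [ 0.4  0.   0.6 -0.5  0.7 -2.3  1.6 -2.5 -0.8  0.5 -0.6  1.1  0.7  0.2
  1.2 -0.2  0.7  0.3 -1.2 -1.  -1.6 -2.1 -0.7 -2.6 -0.6  0.9]
bar [401.77183672 188.73833298  86.58049426] hinge [650.36426847 163.19408734  78.5       ] pockets [[504.6, 65.1, 28.0], [512.2, 139.7, 28.0], [519.9, 214.3, 28.0], [527.6, 288.9, 28.0]]
tray [ 4.73898e+02 -4.26376e+02  1.01000e-01] [-0.3 -1.4 -0.7 -0.6 -1.5  0.3 -2.  -0.2 -0.4 -2.9  0.3 -4.9  2.4 -1.4]
A [ 463.3 -100.7   45. ]
B [ 435.8 -259.4   45. ]
C [ 604.6 -274.5   45. ]
tq1 [ 580.5 -161.9   45. ]
tq2 [ 312.3 -461.3   45. ]
thing [ 612.5 -578.    45. ]
A [ 460.7 -105.4   45. ]
B [ 434.6 -263.7   45. ]
C [ 601.5 -275.2   45. ]
[308.47993682 195.98625669]
```

View pics/w4o.png

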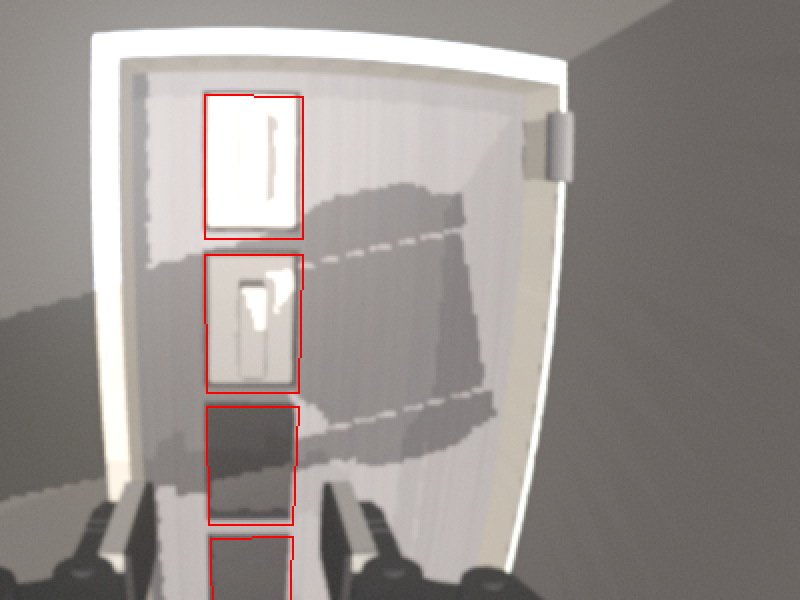

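```bash
sed -i 's/^/    /; 1i if True:' b.py; cat > b.py <<'E'
import numpy as np
inc=[549.1,175.6,-.102]
def body(p,P): c,s=np.cos(p[2]),np.sin(p[2]);return np.array([p[0]+c*P[0]-s*P[1],p[1]+s*P[0]+c*P[1],P[2]])
def pk(i,z): return body(inc,(-35,(i-2.5)*75,z))
E
python3 -c "
from h import *;from b import *
print(delta(pk(3,46.5),-.102))"
```

```text
turn(tool z) -0.000 ; x 0.0210 y 0.0063 z 0.1409
```

```bash
python3 -m pendant '.021 .0063 0 0;0 0 .045 0;0 0 .045 0;0 0 .03 0;0 0 .015 0;0 0 .006 0;0 0 0 0;0 0 0 0'
python3 -c "
from h import *;from b import *
print(delta(pk(3,46.5),-.102));cap('wrist','w5.png')"
```

```text
time_s: 12.45
eef_pos: [517.7, 216.5, 45.6]
ee_rot: [0.0, 0.742, 0.67, 0.001]
force: [0.2, -0.1, 0.1]
grip_width: 0.501
grip_force: 0.0
turn(tool z) 0.000 ; x 0.0001 y 0.0004 z -0.0009
```

View pics/w5.png

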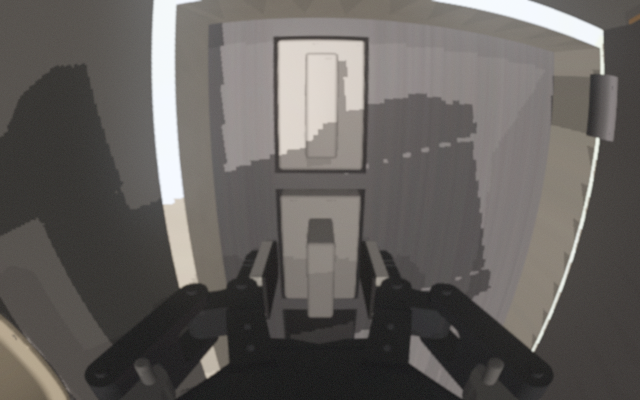

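```bash
python3 -m pendant '0 0 0 0;0 0 0 0;0 0 0 0;0 0 0 0;0 0 0 0;0 0 0 0' 0 50
python3 -m pendant '0 0 -.01 0;0 0 -.02 0;0 0 -.05 0;0 0 -.05 0;0 0 -.06 0;0 0 0 0;0 0 0 0'
python3 -c "
from h import *;from b import *
T=[473.9,-426.4,.101]
print(cur(),delta(body(T,(-40,0,150)),.101))"
```

```text
time_s: 13.25
eef_pos: [517.4, 216.3, 44.9]
ee_rot: [0.0, 0.742, 0.67, 0.0]
force: [0.4, -0.2, 6.4]
grip_width: 0.132
grip_force: 49.9
time_s: 14.12
eef_pos: [516.6, 216.2, 233.6]
ee_rot: [-0.0, 0.742, 0.67, -0.001]
force: [-0.3, 0.6, -1.0]
grip_width: 0.131
grip_force: 49.1
(array([516.61210529, 216.20510417, 233.61794043]), np.float64(-0.10198342000316454)) turn(tool z) -0.203 ; x -0.6350 y -0.1473 z 0.0836
```

```bash
python3 -m pendant '0 0 0 -.1;0 0 0 -.103;-.055 -.013 0 0;-.055 -.013 0 0;-.055 -.013 0 0;-.055 -.013 0 0;-.055 -.013 0 0;-.055 -.013 0 0;-.055 -.013 0 0;-.055 -.013 0 0'
python3 -m pendant '-.055 -.013 0 0;-.055 -.013 .02 0;-.055 -.013 .03 0;-.03 -.004 .0336 0;0 0 0 0;0 0 0 0'
python3 - <<'E'
from h import *;from b import *
T=[473.9,-426.4,.101]
print(cur(),delta(body(T,(-40,0,24)),.101));c=cap('wrist')
im=c['color'].copy()
for X,Y in((90,65),(85,60)):
  q=[proj(c,body(T,(a*X,b*Y,30)),True) for a,b in((-1,-1),(1,-1),(1,1),(-1,1))]
  cv2.polylines(im,[np.round(q).astype(int)],True,(255,0,0),1)
cv2.imwrite('pics/w6.png',im[:,:,::-1])
E
```

```text
time_s: 15.38
eef_pos: [457.0, -233.3, 232.8]
ee_rot: [-0.002, 0.671, 0.742, -0.0]
force: [0.7, 0.1, -0.4]
grip_width: 0.13
grip_force: 49.1
time_s: 16.12
eef_pos: [435.2, -428.2, 151.3]
ee_rot: [-0.001, 0.67, 0.742, 0.0]
force: [-0.0, -0.3, -0.5]
grip_width: 0.131
grip_force: 49.1
(array([ 435.16416154, -428.21374619,  151.265466  ]), np.float64(0.10133353155966372)) turn(tool z) 0.000 ; x -0.0021 y -0.0013 z 0.1273
```

View pics/w6.png

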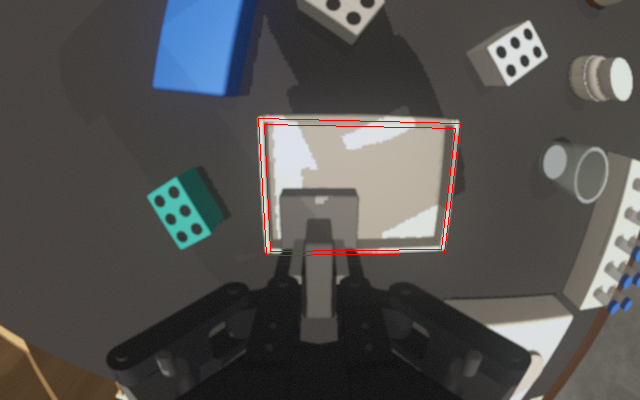

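```bash
python3 -m pendant '-.002 -.001 .045 0;0 0 .045 0;0 0 .025 0;0 0 .011 0;0 0 0 0;0 0 0 0'
python3 -m pendant '0 0 0 0;0 0 0 0;0 0 0 0' 0.5
python3 -m pendant '0 0 -.03 0;0 0 -.05 0;0 0 -.06 0;0 0 -.06 0;0 0 0 0;0 0 0 0'
python3 -c "
from h import *;from b import *
print(delta(pk(4,150),-.102));c=cap('wrist','w7.png');cap('side','s7.png')"
```

```text
time_s: 16.92
eef_pos: [434.9, -431.6, 27.1]
ee_rot: [0.001, 0.67, 0.742, -0.0]
force: [1.0, 0.3, -0.4]
grip_width: 0.131
grip_force: 49.1
time_s: 17.3
eef_pos: [434.3, -431.2, 25.8]
ee_rot: [0.0, 0.671, 0.742, -0.0]
force: [-0.3, 0.1, 0.3]
grip_width: 0.501
grip_force: 0.0
time_s: 18.05
eef_pos: [434.1, -430.8, 224.8]
ee_rot: [-0.001, 0.671, 0.742, 0.0]
force: [-0.1, 0.5, 0.1]
grip_width: 0.5
grip_force: 0.0
turn(tool z) 0.203 ; x 0.7275 y 0.0177 z 0.0748
```

```bash
python3 -m pendant '0 0 0 .1;0 0 0 .103;.056 .0014 0 0;.056 .0014 0 0;.056 .0014 0 0;.056 .0014 0 0;.056 .0014 0 0;.056 .0014 0 0;.056 .0014 0 0;.056 .0014 0 0'
python3 -m pendant '.056 .0014 0 0;.056 .0014 0 0;.056 .0014 0 0;.056 .0014 0 0;.0555 .001 0 0;0 0 .035 0;0 0 .04 0;0 0 0 0;0 0 0 0'
python3 -c "
from h import *;from b import *
print(cur(),delta(pk(4,46.5),-.102))"
```

```text
time_s: 19.4
eef_pos: [490.7, 15.3, 224.5]
ee_rot: [-0.001, 0.742, 0.67, -0.001]
force: [1.0, -1.0, -0.5]
grip_width: 0.5
grip_force: 0.0
time_s: 20.52
eef_pos: [526.6, 290.9, 151.8]
ee_rot: [0.0, 0.742, 0.67, 0.001]
force: [0.1, -0.0, 0.4]
grip_width: 0.5
grip_force: 0.0
(array([526.64091859, 290.8838664 , 151.76978799]), np.float64(-0.10216167630370859)) turn(tool z) -0.000 ; x 0.0001 y -0.0009 z 0.1053
```

```bash
python3 -m pendant '0 -.0009 .045 0;0 0 .035 0;0 0 .018 0;0 0 .007 0;0 0 0 0;0 0 0 0'
python3 -m pendant '0 0 0 0;0 0 0 0;0 0 0 0;0 0 0 0;0 0 0 0;0 0 0 0' 0 50
python3 -m pendant '0 0 -.01 0;0 0 -.02 0;0 0 -.05 0;0 0 -.05 0;0 0 -.06 0;0 0 0 0;0 0 0 0'
python3 -c "
from h import *;from b import *
T=[473.9,-426.4,.101]
print(cur(),delta(body(T,(40,0,150)),.101))"
```

```text
time_s: 21.28
eef_pos: [525.9, 291.2, 46.8]
ee_rot: [0.0, 0.742, 0.67, 0.001]
force: [-0.1, 0.9, 0.3]
grip_width: 0.5
grip_force: 0.0
time_s: 22.02
eef_pos: [525.5, 291.1, 46.2]
ee_rot: [0.0, 0.742, 0.67, 0.0]
force: [-0.5, -0.4, 6.0]
grip_width: 0.133
grip_force: 50.0
time_s: 22.9
eef_pos: [524.8, 290.8, 234.9]
ee_rot: [-0.0, 0.742, 0.67, -0.001]
force: [-0.9, -0.4, -1.3]
grip_width: 0.128
grip_force: 49.1
(array([524.75822213, 290.79488202, 234.90171902]), np.float64(-0.10199142163818137)) turn(tool z) -0.203 ; x -0.7084 y -0.0829 z 0.0849
```

```bash
python3 -m pendant '0 0 0 -.1;0 0 0 -.103;-.0545 -.0064 0 0;-.0545 -.0064 0 0;-.0545 -.0064 0 0;-.0545 -.0064 0 0;-.0545 -.0064 0 0;-.0545 -.0064 0 0;-.0545 -.0064 0 0;-.0545 -.0064 0 0'
python3 -m pendant '-.0545 -.0064 0 0;-.0545 -.0064 0 0;-.0545 -.0064 0 0;-.0545 -.0064 .01 0;-.0545 -.0064 .035 0;0 0 .04 0;0 0 0 0;0 0 0 0'
python3 - <<'E'
from h import *;from b import *
T=[473.9,-426.4,.101]
print(cur(),delta(body(T,(40,0,24)),.101));c=cap('wrist','w8.png')
E
```

```text
time_s: 24.15
eef_pos: [517.4, -149.5, 234.0]
ee_rot: [-0.002, 0.671, 0.742, -0.0]
force: [1.3, 0.3, -0.6]
grip_width: 0.131
grip_force: 49.1
time_s: 25.15
eef_pos: [514.4, -420.0, 153.3]
ee_rot: [0.001, 0.67, 0.742, -0.0]
force: [-0.4, -0.2, 0.5]
grip_width: 0.131
grip_force: 49.0
(array([ 514.36614457, -419.9556018 ,  153.28302862]), np.float64(0.10169860236890785)) turn(tool z) 0.001 ; x -0.0023 y -0.0009 z 0.1293
```

View pics/w8.png

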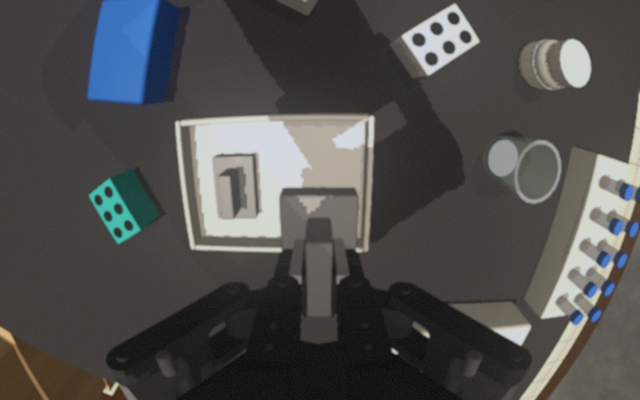

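```bash
python3 -m pendant '-.002 -.001 .045 0;0 0 .045 0;0 0 .027 0;0 0 .012 0;0 0 0 0;0 0 0 0'
python3 -m pendant '0 0 0 0;0 0 0 0;0 0 0 0' 0.5
python3 -m pendant '0 0 -.03 0;0 0 -.05 0;0 0 -.06 0;0 0 -.06 0;.06 0 -.06 0;.06 0 -.05 0;.05 0 0 0;0 0 0 0;0 0 0 0'
cat > blk.py <<'E'
from h import *
from scipy.optimize import least_squares
def corners(p,L=62,W=40,z=45):
    c,s=np.cos(p[2]),np.sin(p[2]);return [np.array([p[0]+c*a-s*b,p[1]+s*a+c*b,z]) for a,b in((W/2,L/2),(-W/2,L/2),(-W/2,-L/2),(W/2,-L/2))]
def wells(p): # 2x3 wells, pitch estimated
    c,s=np.cos(p[2]),np.sin(p[2]);P=p[3]
    return [np.array([p[0]+c*a-s*b,p[1]+s*a+c*b,45]) for a in(-P/2,P/2) for b in(-P,0,P)]
def find(c,fish,guess,dbg=None):
    """fit wells: dark blobs near guess on a bright top"""
    g=cv2.cvtColor(c['color'],cv2.COLOR_RGB2GRAY)
    u,v=proj(c,[*guess,45.],fish);R=45
    # rectify top plane 100x100mm at 4 px/mm
    n=400;xs=guess[0]+(np.arange(n)-n/2)/4.;ys=guess[1]+(np.arange(n)-n/2)/4.
    X,Y=np.meshgrid(xs,ys);Pw=np.stack([X,Y,np.full_like(X,45),np.ones_like(X)],-1)@np.linalg.inv(c['pose']).T
    f=f_(c)
    if fish: r=np.hypot(Pw[...,0],Pw[...,1]);k=f*np.arctan2(r,Pw[...,2])/r
    else: k=f/Pw[...,2]
    m=cv2.remap(c['color'],(c['cx']+k*Pw[...,0]).astype(np.float32),(c['cy']+k*Pw[...,1]).astype(np.float32),cv2.INTER_CUBIC)
    return m
def blobs(m,guess):
    g=cv2.cvtColor(m,cv2.COLOR_RGB2GRAY);g=cv2.GaussianBlur(g,(5,5),0)
    t=cv2.adaptiveThreshold(g,255,cv2.ADAPTIVE_THRESH_MEAN_C,cv2.THRESH_BINARY_INV,81,15)
    n,l,st,ce=cv2.connectedComponentsWithStats(t)
    o=[]
    for i in range(1,n):
        x,y,w,h,a=st[i]
        if 300<a<2500 and .55<w/h<1.8 and a/(w*h)>.6: o.append((guess[0]+(ce[i][0]-200)/4,guess[1]+(ce[i][1]-200)/4,a))
    return o
def pose(c,fish,guess,fn=None):
    m=find(c,fish,guess)
    if fn: cv2.imwrite('pics/'+fn,m[:,:,::-1])
    o=np.array(blobs(m,guess))
    if len(o)<4: return None,o
    q=o[:,:2]
    if len(q)>6: q=q[np.argsort(np.hypot(*(q-np.median(q,0)).T))[:6]]
    ctr=q.mean(0);w,V=np.linalg.eigh(np.cov((q-ctr).T));L=V[:,1]
    yaw=np.arctan2(L[1],L[0])-np.pi/2 # block x-axis
    yaw=(yaw+np.pi/2)%np.pi-np.pi/2
    return np.array([*ctr,yaw]),(len(q),np.sqrt(w[::-1]))
E
python3 - <<'E'
from blk import *
print(cur())
W=cap('wrist','w9.png');S=cap('scene','c9.png')
for n,g in(('A',(462,-103)),('B',(435,-261.5)),('C',(603,-275))):
  for nm,c,f in(('w',W,1),('s',S,0)):
    print(n,nm,proj(c,[*g,45.],f).round(),*pose(c,f,np.array(g),f'b{n}{nm}.png'))
E
cd pics; python3 -c "
import cv2,numpy as np
print(cv2.imwrite('mos.png',cv2.resize(np.vstack([np.hstack([cv2.imread(f'b{n}{m}.png') for n in 'ABC']) for m in 'ws']),(780,520))))"
```

```text
time_s: 25.95
eef_pos: [513.7, -422.7, 24.5]
ee_rot: [0.001, 0.67, 0.742, -0.0]
force: [0.3, 1.2, -0.8]
grip_width: 0.134
grip_force: 49.5
time_s: 26.32
eef_pos: [513.1, -422.3, 23.1]
ee_rot: [0.0, 0.671, 0.742, -0.0]
force: [-0.1, 0.3, 0.3]
grip_width: 0.497
grip_force: 0.0
time_s: 27.45
eef_pos: [498.7, -281.1, 307.1]
ee_rot: [0.0, 0.671, 0.742, -0.0]
force: [0.3, -0.7, -0.3]
grip_width: 0.498
grip_force: 0.0
(array([ 498.73608051, -281.14072033,  307.12576186]), np.float64(0.10100069067546041))
A w [304.  23.] [ 4.63452068e+02 -1.02645267e+02 -8.44770147e-02] (6, array([17.56126914,  9.99710058]))
A s [288. 203.] [ 4.63741166e+02 -1.04102198e+02 -9.11875015e-02] (6, array([17.34819748,  9.93397887]))
B w [272. 140.] [ 463.47083915 -230.89955771    0.87143748] (5, array([16.58119579,  9.14723414]))
B s [245. 233.] [ 450.75243458 -238.267598     -1.16410387] (6, array([36.21976806, 13.84713821]))
C w [395. 163.] [ 603.50221234 -273.87977674   -0.83676299] (6, array([17.67326604, 10.14289545]))
C s [283. 270.] [ 603.85233694 -275.52786141   -0.83217706] (6, array([17.41540147, 10.12090983]))
True
```

View pics/mos.png

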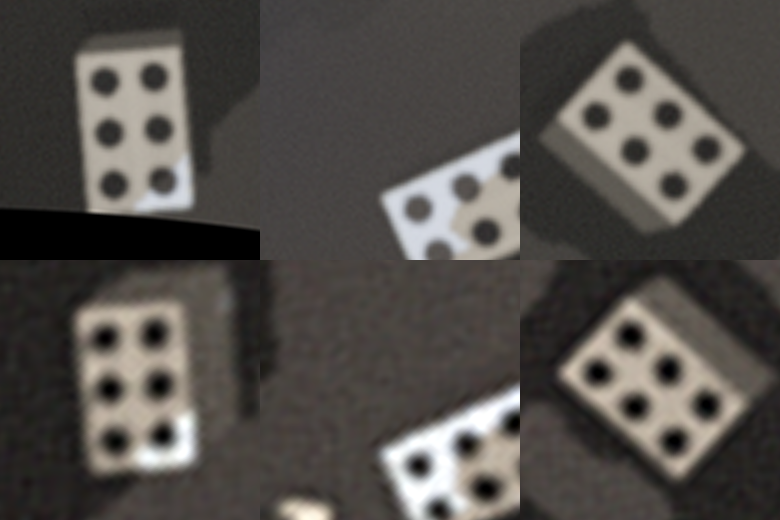

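```bash
python3 -c "
from h import *
print(delta([603.6,-274.5,130],-.835))"
```

```text
turn(tool z) 0.935 ; x 0.0826 y 0.0650 z 0.1767
```

```bash
python3 -m pendant '0 0 0 .186;0 0 0 .187;0 0 0 .187;0 0 0 .187;0 0 0 .187;.041 .032 0 0;.042 .033 .057 0;0 0 .06 0;0 0 .06 0;0 0 0 0' 0.78
python3 -m pendant '0 0 0 0;0 0 0 0'
python3 - <<'E'
from blk import *
W=cap('wrist','w10.png')
p,i=pose(W,1,np.array([603.6,-274.5]));print(cur(),p,i,delta([p[0],p[1],13],p[2]))
E
```

```text
time_s: 28.8
eef_pos: [591.4, -273.5, 136.9]
ee_rot: [-0.004, 0.933, 0.36, -0.003]
force: [0.2, 0.7, 1.6]
grip_width: 0.779
grip_force: 0.0
time_s: 29.05
eef_pos: [594.2, -274.8, 144.6]
ee_rot: [0.002, 0.933, 0.36, 0.001]
force: [0.0, -0.8, -0.1]
grip_width: 0.778
grip_force: 0.0
(array([ 594.01116926, -274.53333914,  144.16393686]), np.float64(-0.8332388583094155)) [ 603.73341692 -273.998129     -0.8380994 ] (6, array([17.69869461, 10.20984971])) turn(tool z) 0.005 ; x 0.0076 y 0.0061 z 0.1312
```

View pics/w10.png

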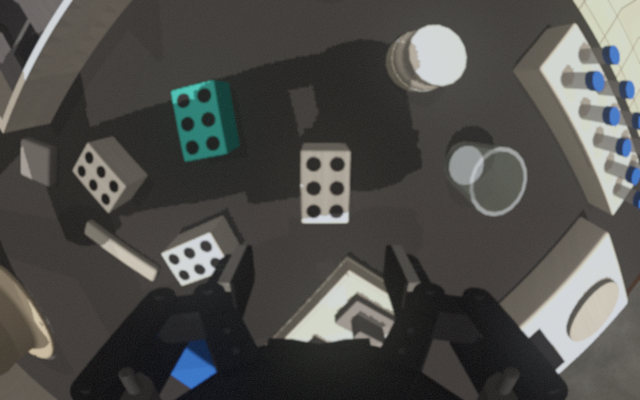

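```bash
python3 -m pendant '.0076 .0061 0 .005;0 0 .045 0;0 0 .045 0;0 0 .028 0;0 0 .013 0;0 0 0 0;0 0 0 0'
python3 -c "
from h import *
print(delta([603.7,-274,13],-.838))"
```

```text
time_s: 29.98
eef_pos: [603.8, -273.7, 12.1]
ee_rot: [0.001, 0.934, 0.358, 0.001]
force: [0.1, -1.4, 0.4]
grip_width: 0.782
grip_force: 0.0
turn(tool z) 0.000 ; x -0.0003 y 0.0002 z -0.0009
```

```bash
python3 -m pendant '0 0 0 0;0 0 0 0;0 0 0 0;0 0 0 0;0 0 0 0;0 0 0 0' 0 60
python3 -m pendant '0 0 -.01 0;0 0 -.03 0;0 0 -.06 0;0 0 -.06 0;0 0 -.05 0;0 0 0 0;0 0 0 0'
python3 -c "
from h import *;from b import *
print(cur(),delta(pk(1,140),-.102))"
```

```text
time_s: 30.72
eef_pos: [603.5, -273.6, 11.7]
ee_rot: [0.001, 0.934, 0.358, 0.001]
force: [0.5, 0.4, 5.8]
grip_width: 0.46
grip_force: 61.7
time_s: 31.6
eef_pos: [602.4, -272.9, 219.2]
ee_rot: [-0.001, 0.934, 0.358, -0.001]
force: [0.6, 0.5, -3.1]
grip_width: 0.46
grip_force: 61.3
(array([ 602.42754703, -272.88839201,  219.17010447]), np.float64(-0.8380564478438215)) turn(tool z) -0.736 ; x 0.3282 y -0.1337 z 0.0792
```

```bash
python3 -m pendant '0 0 0 -.184;0 0 0 -.184;0 0 0 -.184;0 0 0 -.184;.01 -.045 0 0;.03 -.045 0 0;.045 -.0437 0 0;.055 0 0 0;.055 0 0 0;.055 0 0 0'
python3 -m pendant '.055 0 0 0;.0232 0 .03 0;0 0 .049 0;0 0 0 0;0 0 0 0'
python3 - <<'E'
from h import *;from b import *
c=cap('wrist');im=c['color'].copy()
print(cur(),delta(pk(1,140),-.102))
for i in(1,2,3,4):
  q=[proj(c,pk(i,40)+np.array([a,b,0])@np.array([[.9948,-.1018,0],[.1018,.9948,0],[0,0,1]]),True) for a,b in((-22.5,-33.5),(22.5,-33.5),(22.5,33.5),(-22.5,33.5))]
  cv2.polylines(im,[np.round(q).astype(int)],True,(255,0,0),1)
cv2.imwrite('pics/w11.png',im[:300,150:550,::-1].repeat(2,0).repeat(2,1))
E
```

```text
time_s: 32.85
eef_pos: [494.6, -9.2, 219.0]
ee_rot: [-0.001, 0.742, 0.67, -0.001]
force: [0.7, 0.0, -1.6]
grip_width: 0.458
grip_force: 61.8
time_s: 33.48
eef_pos: [504.0, 66.4, 142.6]
ee_rot: [0.0, 0.742, 0.67, 0.0]
force: [0.4, 0.5, -1.6]
grip_width: 0.461
grip_force: 61.7
(array([504.26649729,  66.32364468, 143.0437701 ]), np.float64(-0.10257740663166648)) turn(tool z) -0.001 ; x 0.0008 y -0.0015 z 0.0030
```

View pics/w11.png

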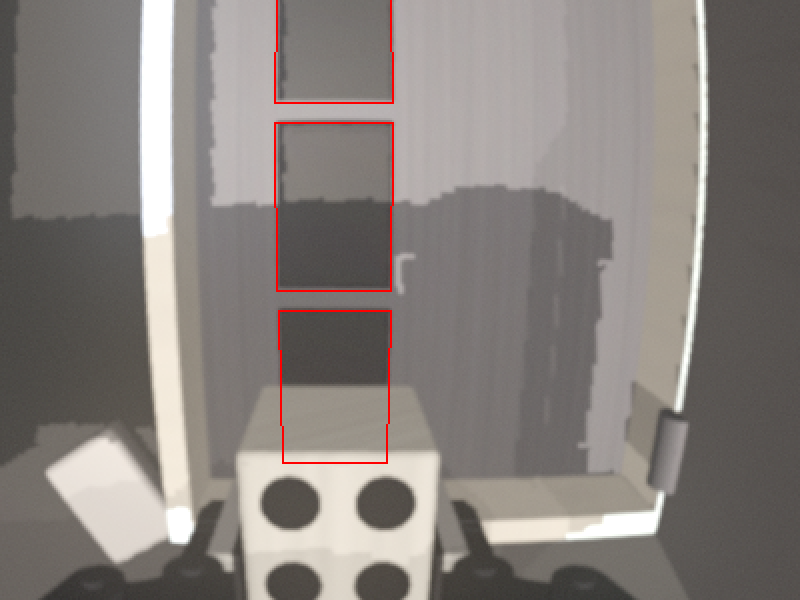

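```bash
python3 -m pendant '.0008 -.0015 .03 0;0 0 .035 0;0 0 .016 0;0 0 0 0;0 0 0 0'
python3 -m pendant '0 0 .004 0;0 0 .004 0;0 0 .004 0;0 0 .004 0;0 0 .003 0;0 0 0 0;0 0 0 0'
python3 -c "
from h import *;from b import *
print(cur(),delta(pk(1,40),-.102))"
```

```text
time_s: 34.15
eef_pos: [503.1, 67.5, 62.0]
ee_rot: [0.001, 0.742, 0.67, 0.001]
force: [0.3, -0.1, -1.8]
grip_width: 0.46
grip_force: 62.0
time_s: 35.02
eef_pos: [502.2, 67.7, 41.6]
ee_rot: [0.0, 0.742, 0.67, 0.0]
force: [-0.6, 0.3, -1.7]
grip_width: 0.461
grip_force: 62.0
(array([502.17387468,  67.6575118 ,  41.62616942]), np.float64(-0.1019553952781781)) turn(tool z) 0.000 ; x -0.0003 y 0.0007 z 0.0016
```

```bash
python3 -m pendant '0 0 .002 0;0 0 .001 0;0 0 0 0;0 0 0 0'
python3 -m pendant '0 0 0 0;0 0 0 0;0 0 0 0;0 0 0 0' 0.65
python3 -m pendant '0 0 -.03 0;0 0 -.06 0;0 0 -.06 0;0 -.03 -.04 0;0 0 0 0;0 0 0 0'
python3 - <<'E'
from blk import *
print(cur());W=cap('wrist','w12.png');S=cap('scene')
for n,g in(('A',(463.5,-103)),('B',(474,-222))):
    print(n,*pose(S,0,np.array(g),'B2.png'))
    print(delta([g[0],g[1],130],-.087))
E
```

```text
time_s: 35.52
eef_pos: [502.3, 67.6, 39.7]
ee_rot: [0.0, 0.742, 0.67, 0.0]
force: [-4.4, -0.3, 11.4]
grip_width: 0.46
grip_force: 63.8
time_s: 36.02
eef_pos: [502.1, 67.7, 38.5]
ee_rot: [-0.0, 0.742, 0.67, -0.0]
force: [0.1, 0.1, -0.1]
grip_width: 0.653
grip_force: 0.0
time_s: 36.78
eef_pos: [472.1, 70.7, 227.8]
ee_rot: [-0.0, 0.742, 0.67, -0.0]
force: [0.6, 0.3, -0.9]
grip_width: 0.651
grip_force: 0.0
(array([472.13850123,  70.6761786 , 227.81499932]), np.float64(-0.10213142005036586))
A [ 4.63707328e+02 -1.04009820e+02 -9.73973225e-02] (6, array([17.55231011, 10.04794129]))
turn(tool z) -0.015 ; x -0.1738 y 0.0065 z 0.0972
B [ 468.1446874  -232.19006502    1.14388354] (6, array([17.67986588, 10.02247487]))
turn(tool z) -0.015 ; x -0.2914 y 0.0273 z 0.0972
```

View pics/w12.png

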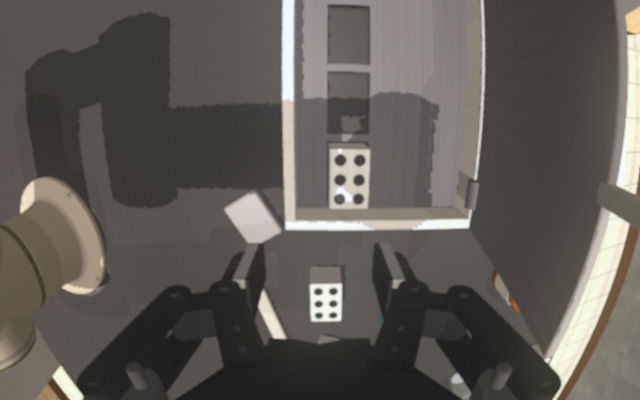

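```bash
python3 -m pendant '-.058 .002 0 -.01;-.058 .002 .02 0;-.056 .002 .035 0;0 0 .04 0;0 0 0 0;0 0 0 0' 0.78
python3 - <<'E'
from blk import *
W=cap('wrist')
p,i=pose(W,1,np.array([463.5,-103]));print(cur(),p,i,delta([p[0],p[1],13],p[2]))
E
```

```text
time_s: 37.62
eef_pos: [462.7, -97.9, 136.3]
ee_rot: [0.0, 0.739, 0.674, 0.0]
force: [0.8, -0.2, -0.1]
grip_width: 0.782
grip_force: 0.0
(array([462.83953104, -97.85844883, 136.7106315 ]), np.float64(-0.09092442886961538)) [ 4.63527344e+02 -1.02409927e+02 -7.77113365e-02] (6, array([17.6377389 , 10.12279347])) turn(tool z) -0.013 ; x -0.0045 y 0.0010 z 0.1237
```

```bash
python3 -m pendant '-.0045 .001 0 -.008;0 0 .045 0;0 0 .045 0;0 0 .022 0;0 0 .0117 0;0 0 0 0;0 0 0 0'
python3 -m pendant '0 0 0 0;0 0 0 0;0 0 0 0;0 0 0 0;0 0 0 0;0 0 0 0' 0 60
python3 -m pendant '0 0 -.01 0;0 0 -.03 0;0 0 -.06 0;0 0 -.06 0;0 0 -.05 0;0 0 0 0;0 0 0 0'
python3 -c "
from h import *;from b import *
print(cur(),delta(pk(2,140),-.102))"
```

```text
time_s: 38.55
eef_pos: [463.3, -102.9, 12.8]
ee_rot: [0.001, 0.736, 0.677, 0.0]
force: [0.4, 0.2, -0.8]
grip_width: 0.778
grip_force: 0.0
time_s: 39.3
eef_pos: [463.1, -102.8, 12.6]
ee_rot: [0.001, 0.736, 0.677, 0.0]
force: [-0.7, 0.6, 7.2]
grip_width: 0.46
grip_force: 61.4
time_s: 40.17
eef_pos: [462.0, -102.3, 220.8]
ee_rot: [-0.001, 0.736, 0.677, -0.0]
force: [-0.1, -0.3, -1.7]
grip_width: 0.461
grip_force: 61.2
(array([ 461.96111281, -102.30856179,  220.81326883]), np.float64(-0.08399236489951717)) turn(tool z) 0.018 ; x 0.2478 y 0.0234 z 0.0808
```

```bash
python3 -m pendant '0 0 0 .018;.05 .0047 0 0;.05 .0047 0 0;.05 .0047 0 0;.05 .0047 0 0;.0478 .0046 .02 0;0 0 .03 0;0 0 .031 0;0 0 0 0;0 0 0 0'
python3 -c "
from h import *;from b import *
print(cur(),delta(pk(2,61),-.102))"
```

```text
time_s: 41.42
eef_pos: [511.5, 141.4, 141.5]
ee_rot: [0.0, 0.742, 0.67, 0.0]
force: [-0.1, 0.1, -2.2]
grip_width: 0.462
grip_force: 60.9
(array([511.53927747, 141.41995811, 141.49242439]), np.float64(-0.10249073499848704)) turn(tool z) -0.000 ; x 0.0003 y -0.0011 z 0.0805
```

```bash
python3 -m pendant '0 -.0011 .03 0;0 0 .035 0;0 0 .0155 0;0 0 0 0;0 0 0 0'
python3 -m pendant '0 0 .004 0;0 0 .004 0;0 0 .004 0;0 0 .004 0;0 0 .003 0;0 0 .002 0;0 0 .001 0;0 0 0 0;0 0 0 0'
```

```text
time_s: 42.05
eef_pos: [511.0, 141.7, 61.7]
ee_rot: [0.001, 0.742, 0.67, 0.001]
force: [0.4, 0.0, -1.5]
grip_width: 0.461
grip_force: 61.0
time_s: 43.18
eef_pos: [510.0, 141.6, 40.5]
ee_rot: [0.0, 0.742, 0.67, -0.0]
force: [-12.9, -2.4, 25.9]
grip_width: 0.463
grip_force: 64.5
```

```bash
python3 -m pendant '0 0 0 0;0 0 0 0;0 0 0 0;0 0 0 0' 0.65
python3 -m pendant '0 0 -.03 0;0 0 -.06 0;0 0 -.06 0;0 -.03 -.04 0;-.05 0 0 0;-.05 0 0 0;-.05 0 0 0;-.05 0 0 0;-.05 0 0 0;0 0 0 0' 
python3 - <<'E'
from blk import *
W=cap('wrist','w13.png')
p,i=pose(W,1,np.array([468,-231]));print(cur(),p,i)
p,i=pose(cap('scene'),0,np.array([468,-231]));print(p,i);print(delta([p[0],p[1]+1.5,130],p[2]))
E
```

```text
time_s: 43.68
eef_pos: [510.0, 141.6, 38.1]
ee_rot: [-0.0, 0.742, 0.67, -0.0]
force: [0.0, -0.3, 0.1]
grip_width: 0.652
grip_force: 0.0
time_s: 44.92
eef_pos: [454.4, -106.5, 228.0]
ee_rot: [-0.0, 0.744, 0.669, -0.0]
force: [-0.1, -0.0, 0.3]
grip_width: 0.651
grip_force: 0.0
(array([ 454.49394464, -104.92299735,  228.07170974]), np.float64(-0.10461890361987636)) [ 468.0928425  -230.47077032    1.14992687] (6, array([17.68728114, 10.1460604 ]))
[ 468.1360216  -232.20328002    1.1426242 ] (6, array([17.65404413, 10.02438247]))
turn(tool z) -1.245 ; x -0.0649 y -0.1097 z 0.0981
```

View pics/w13.png

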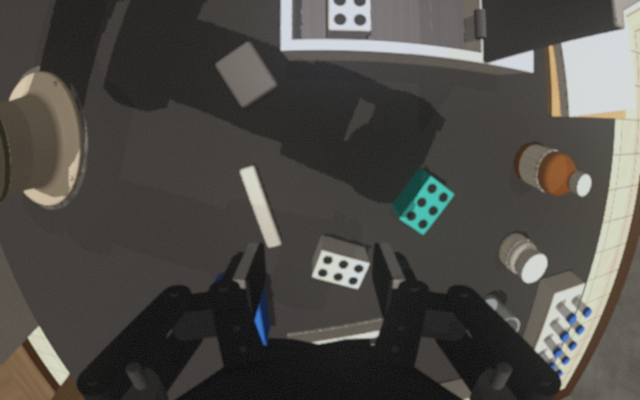

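```bash
python3 -m pendant '0 0 0 -.178;0 0 0 -.178;0 0 0 -.178;0 0 0 -.178;0 0 0 -.178;0 0 0 -.178;0 0 0 -.178;-.033 -.055 0 0;-.032 -.055 .03 0;0 0 0 0' 0.78
python3 -m pendant '0 0 .03 0;0 0 .03 0;0 0 0 0;0 0 0 0'
python3 - <<'E'
from blk import *
W=cap('wrist')
p,i=pose(W,1,np.array([468,-230.5]));print(cur(),p,i,delta([p[0],p[1],13],p[2]))
E
```

```text
time_s: 46.28
eef_pos: [467.1, -223.4, 199.4]
ee_rot: [-0.002, 0.213, 0.977, 0.001]
force: [-0.2, 0.4, -0.0]
grip_width: 0.779
grip_force: 0.0
time_s: 46.78
eef_pos: [468.3, -221.8, 143.1]
ee_rot: [0.001, 0.211, 0.977, -0.0]
force: [0.5, -0.5, 1.3]
grip_width: 0.778
grip_force: 0.0
(array([ 468.2721769 , -222.1052983 ,  143.20415132]), np.float64(1.1450342119484218)) [ 467.79907667 -230.74542975    1.14960549] (6, array([17.70618799, 10.14301283])) turn(tool z) -0.005 ; x -0.0031 y -0.0081 z 0.1302
```

```bash
python3 -m pendant '-.0031 -.0081 0 -.005;0 0 .045 0;0 0 .045 0;0 0 .028 0;0 0 .0122 0;0 0 0 0;0 0 0 0'
python3 -c "
from h import *
print(delta([467.9,-230.6,13],1.1495))"
python3 -m pendant '0 0 0 0;0 0 0 0;0 0 0 0;0 0 0 0;0 0 0 0;0 0 0 0' 0 60
python3 -m pendant '0 0 -.01 0;0 0 -.03 0;0 0 -.06 0;0 0 -.06 0;0 0 -.05 0;0 0 0 0;0 0 0 0'
python3 -c "
from h import *;from b import *
print(cur(),delta(pk(3,220),-.102))"
```

```text
time_s: 47.7
eef_pos: [467.6, -231.6, 12.6]
ee_rot: [0.001, 0.209, 0.978, -0.001]
force: [0.1, 0.3, 1.2]
grip_width: 0.777
grip_force: 0.0
turn(tool z) -0.000 ; x 0.0001 y 0.0011 z -0.0004
time_s: 48.45
eef_pos: [467.5, -231.4, 12.3]
ee_rot: [0.001, 0.209, 0.978, -0.0]
force: [-0.3, 1.2, 6.7]
grip_width: 0.453
grip_force: 61.7
time_s: 49.32
eef_pos: [466.4, -230.6, 220.3]
ee_rot: [-0.001, 0.209, 0.978, 0.0]
force: [-0.7, -0.3, -2.2]
grip_width: 0.46
grip_force: 61.2
(array([ 466.36100924, -230.58170791,  220.30818694]), np.float64(1.1489823309757767)) turn(tool z) 1.251 ; x 0.4500 y 0.0060 z 0.0003
```

```bash
python3 -m pendant '0 0 0 .179;0 0 0 .179;0 0 0 .179;0 0 0 .179;0 0 0 .179;0 0 0 .179;0 0 0 .177;.05 0 0 0;.05 0 0 0;.05 0 0 0'
python3 -m pendant '.05 .001 0 0;.05 .001 0 0;.05 .001 0 0;.05 .001 0 0;.05 .001 0 0;.05 .001 .02 0;0 0 .03 0;0 0 .03 0;0 0 0 0;0 0 0 0'
python3 -c "
from h import *;from b import *
print(cur(),delta(pk(3,61),-.102))"
```

```text
time_s: 50.58
eef_pos: [481.4, -80.1, 219.5]
ee_rot: [-0.002, 0.742, 0.67, -0.001]
force: [1.0, 0.4, -1.7]
grip_width: 0.461
grip_force: 61.0
time_s: 51.82
eef_pos: [518.9, 215.9, 141.8]
ee_rot: [0.0, 0.742, 0.67, 0.0]
force: [0.2, -0.4, -1.1]
grip_width: 0.455
grip_force: 60.9
(array([518.92438946, 215.93867014, 141.83485925]), np.float64(-0.10220729106657485)) turn(tool z) -0.000 ; x 0.0004 y -0.0009 z 0.0808
```

```bash
python3 -m pendant '.0002 -.0009 .03 0;0 0 .035 0;0 0 .0155 0;0 0 0 0;0 0 0 0'
python3 -m pendant '0 0 .004 0;0 0 .004 0;0 0 .004 0;0 0 .004 0;0 0 .003 0;0 0 .002 0;0 0 .001 0;0 0 0 0;0 0 0 0'
```

```text
time_s: 52.45
eef_pos: [518.8, 216.5, 62.4]
ee_rot: [0.001, 0.742, 0.67, 0.001]
force: [-0.1, -0.5, -2.1]
grip_width: 0.461
grip_force: 61.0
time_s: 53.58
eef_pos: [517.8, 216.3, 40.4]
ee_rot: [0.0, 0.742, 0.67, -0.0]
force: [-7.2, -1.2, 12.7]
grip_width: 0.46
grip_force: 63.0
```

```bash
python3 -m pendant '0 0 0 0;0 0 0 0;0 0 0 0;0 0 0 0' 0.65
python3 -m pendant '0 0 -.03 0;0 0 -.06 0;0 0 -.06 0;-.03 -.05 -.05 0;-.02 -.05 -.06 0;0 0 -.06 0;0 0 -.03 0;0 0 0 0;0 0 0 0' 
python3 - <<'E'
from h import *;from b import *
W=cap('wrist');S=cap('scene');D=cap('side')
a=W['color'][:260,240:640];b=S['color'][90:350,130:530];c=D['color'][120:380,200:600]
cv2.imwrite('pics/chk.png',np.vstack([np.hstack([a,b]),np.hstack([c,c*0])])[:,:,::-1])
hinge=body(inc,(100,0,78.5))
a=1.40;bar=body(inc,(100-250*np.cos(a)+4*np.sin(a),0,78.5+250*np.sin(a)+4*np.cos(a)));print(hinge,bar,cur())
print(proj(W,bar,True),proj(S,bar),proj(D,bar))
E
```

```text
time_s: 54.08
eef_pos: [517.9, 216.3, 38.8]
ee_rot: [-0.0, 0.742, 0.67, -0.0]
force: [0.3, -0.2, -0.3]
grip_width: 0.651
grip_force: 0.0
time_s: 55.2
eef_pos: [434.5, 184.7, 364.8]
ee_rot: [-0.001, 0.742, 0.67, -0.001]
force: [0.3, -0.2, -0.7]
grip_width: 0.647
grip_force: 0.0
[648.58025086 165.4176776   78.5       ] [610.23062728 169.34296154 325.54230107] (array([434.55995751, 184.65568499, 364.92941332]), np.float64(-0.10201020965279448))
[545.56989838 217.02010804] [390.19206446 116.69012056] [289.16067431  79.82423089]
```

View pics/chk.png

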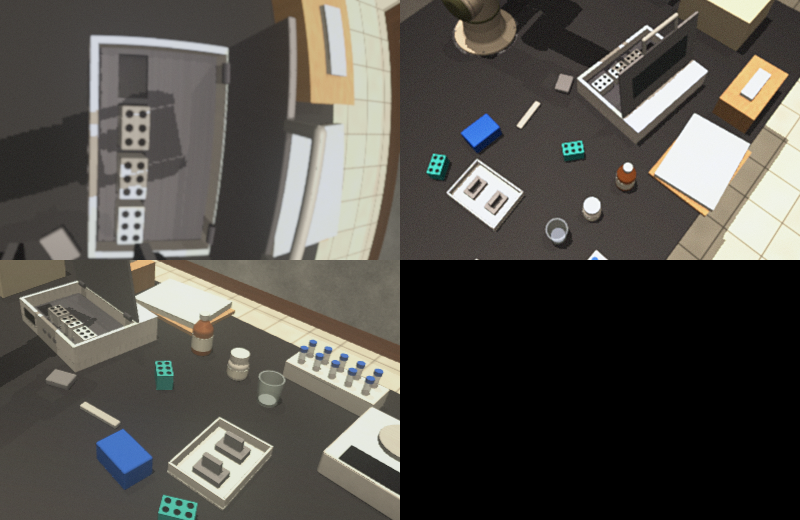

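```bash
python3 -m pendant '0 0 -.025 0;0 .058 0 0;0 .058 0 0;0 .058 0 0;0 0 0 0;0 0 0 0' 0.5
python3 -c "
from h import *
print(cur(),delta([609.5,166.6,306.5],-.102))"
```

```text
time_s: 56.1
eef_pos: [607.6, 167.1, 390.5]
ee_rot: [-0.0, 0.742, 0.67, -0.0]
force: [-0.9, -1.0, -0.3]
grip_width: 0.499
grip_force: 0.0
(array([607.62939326, 167.08643641, 390.45577637]), np.float64(-0.1018906358412943)) turn(tool z) 0.000 ; x -0.0003 y 0.0019 z 0.0840
```

```bash
python3 -m pendant '0 .001 .03 0;0 0 .03 0;0 0 .024 0;0 0 0 0;0 0 0 0'
python3 -m pendant '0 0 0 0;0 0 0 0;0 0 0 0;0 0 0 0;0 0 0 0;0 0 0 0' 0 40
python3 -c "
from h import *
print(cur())
f=lambda a:np.array((100-250*np.cos(a)+4*np.sin(a),250*np.sin(a)+4*np.cos(a)))
a=1.405
while a>.62:
    b=max(a-.1,.611);print(round(b,3),((f(b)-f(a))/1e3).round(4));a=b
"
```

```text
time_s: 56.72
eef_pos: [608.6, 167.1, 309.3]
ee_rot: [0.001, 0.742, 0.67, 0.001]
force: [1.3, -0.3, -0.2]
grip_width: 0.496
grip_force: 0.0
time_s: 57.48
eef_pos: [609.0, 166.9, 308.0]
ee_rot: [0.0, 0.742, 0.67, 0.001]
force: [-1.1, -0.3, 5.9]
grip_width: 0.124
grip_force: 39.1
(array([608.95028738, 166.92371761, 308.03026772]), np.float64(-0.10197529123214416))
1.305 [-0.0245 -0.005 ]
1.205 [-0.0239 -0.0074]
1.105 [-0.023  -0.0097]
1.005 [-0.0219 -0.012 ]
0.905 [-0.0206 -0.0141]
0.805 [-0.0191 -0.0161]
0.705 [-0.0174 -0.0179]
0.611 [-0.0147 -0.0184]
```

```bash
python3 -m pendant '0 -.0122 .002 0;0 -.0123 .003 0;0 -.0239 .0074 0;0 -.023 .0097 0;0 -.0219 .012 0;0 -.0206 .0141 0;0 -.0191 .0161 0;0 -.0174 .0179 0;0 0 0 0;0 0 0 0'
python3 -m pendant '0 -.007 .009 0;0 -.0077 .0094 0;0 0 0 0;0 0 0 0;0 0 0 0'
python3 -c "
from h import *
p,_=cur();h=np.array([648.6,165.4]);dx=np.hypot(*(p[:2]-h));print(p,np.arctan2(p[2]+18.7-78.5,dx)-.016)
d=np.hypot((p[0]-399.9)/.995,p[2]-66.7);print(.016+2*np.arcsin(d/500))"
```

```text
time_s: 58.72
eef_pos: [459.2, 182.5, 224.5]
ee_rot: [-0.001, 0.742, 0.67, -0.0]
force: [1.9, 4.2, -6.1]
grip_width: 0.118
grip_force: 39.8
time_s: 59.35
eef_pos: [444.2, 184.0, 205.5]
ee_rot: [-0.0, 0.742, 0.67, 0.0]
force: [3.6, 5.6, -7.2]
grip_width: 0.126
grip_force: 39.4
[444.20485876 184.01243607 205.46753967] 0.6012327376103845
0.6075326870638783
```

Lid is at about 0.605 rad. I'll release it, retreat and check.

```bash
python3 -m pendant '0 0 0 0;0 0 0 0;0 0 0 0;0 0 0 0' 0.5
python3 -m pendant '0 0 -.03 0;0 0 -.05 0;0 -.03 -.06 0;0 -.04 0 0;0 0 0 0;0 0 0 0'
python3 - <<'E'
from h import *;from b import *
S=cap('scene');D=cap('side');print(cur()[0])
ims=[]
for c,(x,y) in((S,(220,20)),(D,(150,60))):
  im=c['color'].copy()
  for a in(.56,.61,.66):
    q=[proj(c,body(inc,(100-r*np.cos(a)+z*np.sin(a),yy,78.5+r*np.sin(a)+z*np.cos(a)))) for r,yy,z in((200,165,8),(200,-165,8),(250,-64,4),(250,64,4))]
    cv2.polylines(im,[np.round(q[2:]).astype(int)],False,(255,0,0) if a==.61 else (0,255,0),1)
    print(np.round(q[2:]).tolist())
  ims.append(im[y:y+200,x:x+200].repeat(2,0).repeat(2,1))
cv2.imwrite('pics/end.png',np.hstack(ims)[:,:,::-1])
E
```

```text
time_s: 59.85
eef_pos: [444.5, 183.6, 206.5]
ee_rot: [0.0, 0.742, 0.67, -0.0]
force: [0.6, 0.2, 0.3]
grip_width: 0.502
grip_force: 0.0
time_s: 60.6
eef_pos: [377.3, 190.5, 342.2]
ee_rot: [0.0, 0.742, 0.67, -0.0]
force: [0.1, -0.6, -0.0]
grip_width: 0.501
grip_force: 0.0
[377.54149812 190.4402272  341.93648897]
[[328.0, 121.0], [357.0, 100.0]]
[[330.0, 120.0], [359.0, 99.0]]
[[332.0, 119.0], [361.0, 98.0]]
[[246.0, 144.0], [224.0, 127.0]]
[[248.0, 139.0], [226.0, 123.0]]
[[250.0, 135.0], [228.0, 118.0]]
```

View pics/end.png

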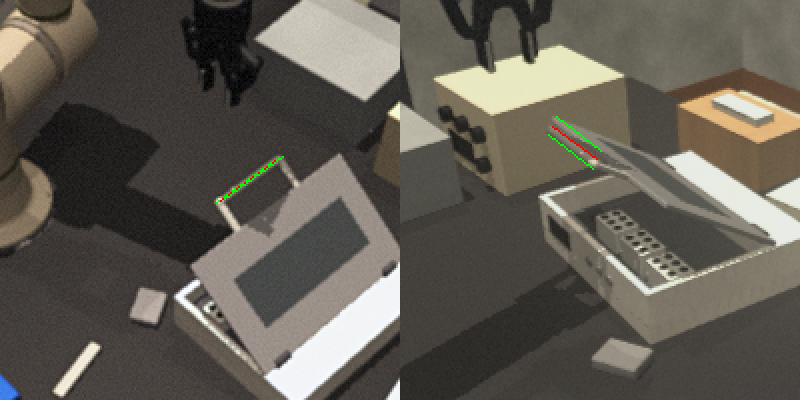

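The bar lies on the 0.61 rad line (red) in both views, the blocks are seated, and the robot is clear of everything.

```bash
python3 -c "
from rig import ctrl
print(ctrl.finish_job())"
```

```text
the job is handed in; nothing more can be done
None
```

I handed the job in at about 61 s: both blanks are in the tray, all three aluminium blocks are seated in pockets 1–3, and the lid stands at about 35 degrees; the judge returned no verdict.

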